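Sort the empties: jar to the slate, tin through the recycling flap

ROBOT

A 6-joint arm with a two-finger parallel gripper is mounted at the origin on a cart in front of the work surface, level with it; the furniture and walls round the work are solid. World frame = base frame: x ahead of the robot, y to its left, z up, the work surface at z = 0. Lengths are in m, angles in rad, forces in N, time in s.
With the tool pointing down it reaches from about 0.35 to 0.975 m from the base axis. Payload 4.9 kg.
Tool frame: the origin (TCP) lies midway between the tips of the shut fingers; the grasp point (between the pads) lies ctrl.grip_depth behind it (ctrl.grip_depth is the distance from the TCP to the grasp point, in m); z points along the fingers, y is the line along which they close (so a half turn about z gives the same grasp; the last joint's range is limited). The gripper opens to 85 mm and grips with 20 to 120 N. Pads are 22 mm wide; open, the fingers measure 114 mm over their backs; the gripper's body (76 mm by 85 mm) begins 54 mm behind the grasp point. The pads swing forward as they close: fully open they stand 13 mm farther back than shut.
Start: joints at [-1.292, 0.053, 1.613, -0, 1.476, -0.119], TCP at [0.242, -0.576, 0.231] pointing down, gripper open.
Joint ranges: [-3.01, 3.01], [-1.01, 2.22], [0.06, 2.58], [-1.02, 4.17], [0.09, 2.62], [-3.14, 3.14]. Speed limits (rad/s): [2.57, 2.57, 3.14, 3.14, 3.14, 3.14].

INTERFACE

Orientations are given as a rotation vector (axis times angle).
In Python, from station import ctrl, get_image, camera_model gives the robot as it stands. The module is installed in compiled form; this text tells all that it offers.
- The arm moves only by the shell command python3 -m crank 'ROWS' [FORCE]. ROWS is JSON, a list of rows, each a list of 7 numbers: the shift along the tool's x, y, z in mm, then the turn, a rotation vector about the tool's x, y, z in rad, then the opening, from -1 (shut) to 1 (fully open). A call has exactly 10 rows; each row shifts and turns the commanded pose from where the row before left it, along the tool's axes as they then stand; what a row does not reach is not made up. A row lasts 1/12 s, in which the tool goes at most 41.7 mm and 7.16 degrees, less where a joint would pass 70% of its speed; a pose out of reach is approached as far as the arm can. A call with a gripper value outside its range is refused whole. The fingers move at their own pace and stop on an object; FORCE is the grip in N (left out, the last holds). Time passes only in rows, so rows that do not move let the fingers close, or fill a call up. It gives the time, the measured TCP pose, the force, the opening and the grip force at its end, in the units of the state.
- ctrl.get_obs(): the state, without advancing time (a new reading comes with each control period).
- get_image(name): name is "scene" or "side" or "wrist"; returns the picture (384x512x3 uint8, red, green, blue); there is no depth.
- camera_model(name): a dict with "vertical_fov" (degrees; the focal length in pixels is half the picture's height over the tangent of half this angle, whatever the lens; pixels are square), "cx", "cy" (the principal point, pixels), "R" (3x3) and "t" (3): a world point X has camera coordinates R X + t; the wrist camera has in their place "hand_eye" (4x4, takes a point from camera to tool coordinates, whose origin is the TCP and whose axes are the flange's). Camera axes: x right, y down, z forward; pixel columns grow to the right and rows downward; lengths in m; the calibration is good to about 2 mm. A picture is of the moment at which its call begins: read the wrist's pose just before it. camera_model takes no time and is no camera call.
- ctrl.finish_job(): hands the job in; it is judged then, once.
The state is a dict: "t": time; "q": joint angles; "dq": joint speeds; "effort": joint torques, N m; "tool_pos": TCP position; "tool_rot": TCP orientation; "contact_force": force on the tool from outside, world axes, zero at the start; "wrist_torque": the same for the moment, N m; "opening": finger opening in m; "grip_force": force on a finger pad.
Only numpy, scipy, OpenCV 4.12 (cv2) and the standard library are available. Lean on these libraries where they do the work, as an engineer would, in place of code of your own. Each camera call takes 0.05 s, during which the arm holds its last target. There are 200 camera calls.

TASK

Sort the two empties on the loading shelf of the green recycling box, which is for tins only. First lift the red-capped glass spice jar off the shelf and stand it upright on the dark slate beside the box; only then, without lifting the tin, slide it along the shelf and push it through the grey swing flap so that it drops into the box and the flap closes behind it. Leave everything else where it stands.

Things in the scene. Friction and masses are not known exactly. Their poses are not given: they have to be found in the camera images.
- recycling_box: Green closed box fixed to the counter, 280 mm wide (y), 280 mm long (x -150 to +130), its roof 200 mm high, with a wooden loading shelf on the robot's side. Origin on the counter below the middle of the mouth; x points through the mouth into the box, y left along its front, z up. Front wall at x 0 to 6 mm, closed except for the mouth; inside, a floor at z 6 mm.
- sill (a point): Point 120 mm above the box's origin, level with the shelf top, amid the mouth; axes as the box. Mouth: 105 mm wide (y -52 to +52), 68 high; roof 80 mm above this point. The flat shelf spans x -150 to 0, y -140 to +140, with side lips 10 mm high, 7 wide, none in front; only before the mouth it ends at x -20 and a 45 degree steel chute leads down to x +15. Beyond lies the drop.
- flap (a joint): Angle of the grey swing flap (99 mm wide, 92 high, 4 thick) that closes the mouth down to the chute, hinged along its upper edge 68 mm above and 10 mm behind the sill point. 0 is closed, hanging upright; it swings only inward and up, to 1.45 rad. A soft spring closes it; about 0.4 N at the lower edge holds it wide open.
- food_tin: Short food tin with a red and white label, empty, 75 mm diameter, 58 mm high, about 150 g, upright on the shelf, 55 to 80 mm left or right of the mouth's middle and 60 to 85 mm before the front wall. Origin at the centre of its underside, z up its axis. Pushed from behind it tips onto the chute and drops in once its middle is about at the front wall; pushing to 25 mm past makes sure.
- spice_jar: Glass spice jar with a red cap, 46 mm diameter, 97 mm high, about 110 g, upright on the shelf on the other side of the mouth's middle from the tin. Origin at the centre of its underside, z up its axis.
- slate: Dark rectangular slate, fixed on the counter to the right of the box. Its flat top is 11 mm above the origin and spans x -60 to +60 mm, y -99 to +121 mm of its own frame (origin on the counter); a short cord loop lies at the -y end.
- pepper_mill: Dark wooden pepper mill, 58 mm wide, 160 mm high, loose, left of the box; leave it. Origin at the centre of its underside.
- lime: Green lime, about 50 mm, loose on the counter left of the box; leave it. Origin under its middle.
- salt: Small glass salt shaker, 44 mm wide, 90 mm high, loose, right of the box towards the back; leave it. Origin at the centre of its underside.

How it is judged:
On the way, in this order (a step that is already met when the one before it is completed fails the run):
1. the spice jar stands upright on the slate and is let go (x of spice_jar in the frame of slate between -0.058 and 0.058 m and y of spice_jar in the frame of slate between -0.097 and 0.119 m and z of spice_jar in the frame of slate between 0.006 and 0.018 m and angle between spice_jar's own z axis and vertical below 0.12 rad and contact force between the fingers and spice_jar below 0.1 N), for 0.2 s.
2. the tin has gone through the flap and is inside the box, below the shelf (x of food_tin in the frame of recycling_box between 0 and 0.13 m and y of food_tin in the frame of recycling_box between -0.14 and 0.14 m and z of food_tin in the frame of recycling_box below 0.09 m), for 0.2 s.
At the end, for the whole second after the job is handed in: The tin is inside the box, its underside's centre below the shelf, at rest; the flap is closed to within 0.06 rad; the jar stands on the slate within its edges, within 0.12 rad of upright, let go and at rest (all of step 1 and all of step 2 and value of joint flap below 0.06 rad and linear speed of each of food_tin, spice_jar below 0.03 m/s); the robot touches nothing.
It fails at once if the tin is lifted more than 30 mm off the shelf (height (world z) of food_tin above 0.15 m).
It fails at once if the spice jar goes into the box (x of spice_jar in the frame of recycling_box above 0.01 m and z of spice_jar in the frame of recycling_box below 0.14 m and horizontal distance between spice_jar and recycling_box below 0.13 m).
It fails at once if the pepper mill, lime or salt shaker is moved more than 30 mm (distance of any of pepper_mill, lime, salt from where it was at the start of the episode above 0.03 m).
It also fails if it takes over 64 s, if anything falls off the work surface, if the arm or the gripper's body presses on something with over 40 N, if the wrist force passes 120 N, or if a joint passes its speed limit or range.

## Working session

There is one attempt and no reset: what is moved stays moved. The work goes in short steps, Python scripts to look and compute and a shell command to move; the robot and the scene stay as the last step left them, time stands still between calls to the robot, and variables do not carry over. Pictures are saved under pics/ and viewed, at most 10 in all, crops included, and the job is handed in when it is done.

```bash
mkdir -p pics
python3 - <<'E'
from station import ctrl,get_image,camera_model
import cv2,numpy as np
o=ctrl.get_obs();print(o,ctrl.grip_depth)
for n in("scene","side"):
    cv2.imwrite(f"pics/{n}0.png",get_image(n)[:,:,::-1]);print(n,camera_model(n))
print(camera_model("wrist"))
E
```

```text
{'t': 0.0, 'q': array([-1.29197048e+00,  5.33811064e-02,  1.61428560e+00,  2.96951487e-05,
        1.47597045e+00, -1.19018639e-01]), 'dq': array([-1.03100877e-03, -1.40610651e-03, -5.77308496e-05, -2.88541527e-05,
       -3.94117806e-04,  5.77722709e-04]), 'effort': array([ 2.68477903e-03, -3.93677437e+01, -3.70173275e+01, -8.13485258e-06,
        7.04422957e-03, -6.60351390e-06]), 'tool_pos': array([ 0.24197316, -0.57559649,  0.23005299]), 'tool_rot': array([-3.07764161e+00, -6.20411802e-01,  2.09918480e-04]), 'contact_force': array([ 0.27360698, -1.0947888 ,  0.86488001]), 'wrist_torque': array([0.01608882, 0.00107936, 0.06142955]), 'grip_force': 0.0, 'opening': 0.08565781748310271} 0.0187
scene {'vertical_fov': 46.41587620306475, 'cx': 261.68737524669007, 'cy': 191.62250286468642, 'R': array([[-0.69252276, -0.72131524,  0.01079618],
       [-0.53366516,  0.50217844, -0.68045449],
       [ 0.48540058, -0.47699177, -0.73271081]]), 't': array([0.41407335, 0.40157942, 1.09835361])}
side {'vertical_fov': 51.77402973739007, 'cx': 259.2312118170803, 'cy': 187.128953819268, 'R': array([[-0.91792368, -0.39644539,  0.01572163],
       [-0.34855273,  0.78683617, -0.50931311],
       [ 0.18954449, -0.47299038, -0.86043767]]), 't': array([0.55153902, 0.24924412, 1.25017117])}
{'vertical_fov': 70.63333132885965, 'cx': 252.91200007259965, 'cy': 192.2693636412528, 'hand_eye': array([[-9.37976114e-04, -9.50987627e-01, -3.09227512e-01,
         7.97836128e-02],
       [ 9.99999512e-01, -9.88306643e-04,  6.11760813e-06,
         7.68531410e-04],
       [-3.11429374e-04, -3.09227355e-01,  9.50988089e-01,
        -1.41672959e-01],
       [ 0.00000000e+00,  0.00000000e+00,  0.00000000e+00,
         1.00000000e+00]])}
```

View pics/scene0.png

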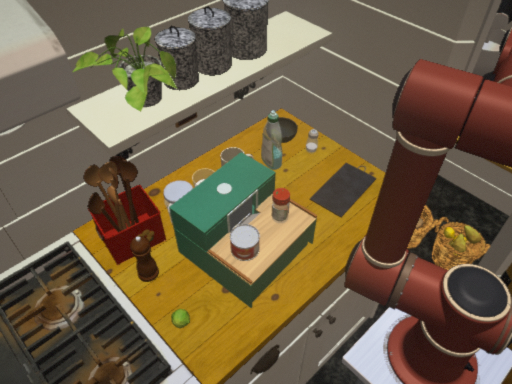

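View pics/side0.png

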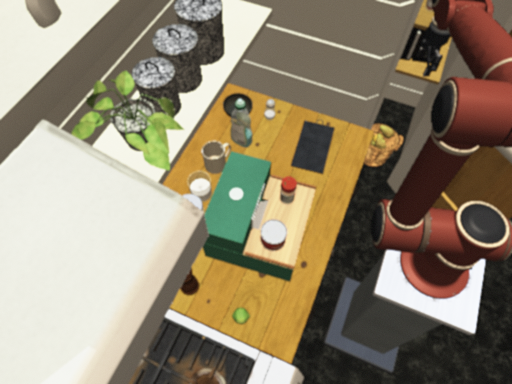

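The scene view shows the tin at about (245,240), the jar at (281,204), the slate at (344,189) and the salt at (312,140). The side view shows the same layout with the tin at (273,233) and the jar at (288,188). Next I'll measure with masks.

```bash
cat > h.py <<'E'
from station import ctrl,get_image,camera_model
import cv2,numpy as np
from scipy.spatial.transform import Rotation as Rn
def cast(n,uv,z,pose=None):
    m=camera_model(n);f=192/np.tan(np.radians(m["vertical_fov"]/2))
    uv=np.atleast_2d(uv).astype(float)
    d=np.c_[(uv[:,0]-m["cx"])/f,(uv[:,1]-m["cy"])/f,np.ones(len(uv))]
    if n=="wrist":
        p,r=pose;Rt=Rn.from_rotvec(r).as_matrix();H=m["hand_eye"]
        c=Rt@H[:3,3]+p;D=d@(Rt@H[:3,:3]).T
    else: c=-m["R"].T@m["t"];D=d@m["R"]
    return c+D*((z-c[2])/D[:,2])[:,None]
def blob(mask,seed):
    k,l,s,c=cv2.connectedComponentsWithStats(mask.astype(np.uint8))
    i=min((i for i in range(1,k) if s[i,4]>25),key=lambda i:np.hypot(*(c[i]-seed)))
    return (l==i).astype(np.uint8)
def quad(b):
    c=max(cv2.findContours(b,0,2)[0],key=cv2.contourArea);h=cv2.convexHull(c)
    for e in np.arange(1,25,.5):
        a=cv2.approxPolyDP(h,e,True)
        if len(a)<=4:break
    return a[:,0]
E
python3 - <<'E'
from h import *
np.set_printoptions(precision=4,suppress=True)
S={"scene":dict(slate=(344,189),roof=(224,195),cap=(281,196),tin=(245,235)),"side":dict(slate=(313,146),roof=(238,195),cap=(288,185),tin=(273,230))}
for n in S:
    im=cv2.imread(f"pics/{n}0.png");hsv=cv2.cvtColor(im,40).astype(int);H,s,V=hsv[...,0],hsv[...,1],hsv[...,2]
    ov=im.copy()
    sl=blob((V<95)&(s<90),S[n]["slate"]);q=quad(sl);p=cast(n,q,.011)
    print(n,"slate",q.tolist(),p[:,:2].tolist(),"cen",p.mean(0),"sides",np.linalg.norm(p-np.roll(p,1,0),axis=1))
    x,y=map(int,S[n]["roof"]);print("roof hsv",hsv[y-8,x-20],hsv[y+20,x])
    g=(H>60)&(H<95)&(s>100);vt=V[g];thr=cv2.threshold(vt.astype(np.uint8),0,255,cv2.THRESH_OTSU)[0]
    rf=blob(g&(V>thr),S[n]["roof"]);q=quad(rf);p=cast(n,q,.2)
    print("roof",thr,q.tolist(),p[:,:2].tolist(),"sides",np.linalg.norm(p-np.roll(p,1,0),axis=1))
    red=((H<8)|(H>172))&(s>130)&(V>70)
    c=blob(red,S[n]["cap"]);ys,xs=np.nonzero(c);print("cap bbox",xs.min(),xs.max(),ys.min(),ys.max(),c.sum())
    for z in(.20,.217):print(cast(n,[(xs.min()+xs.max())/2,(ys.min()+ys.max())/2],z)[0])
    for b,col in((sl,(255,0,255)),(rf,(0,255,255)),(c,(255,255,0))):
        cv2.drawContours(ov,cv2.findContours(b,0,2)[0],-1,col,1)
    print("tin guess top",cast(n,S[n]["tin"],.178))
    x0,y0=(165,115) if n=="scene" else (190,90)
    cr=np.hstack([a[y0:y0+190,x0:x0+150] for a in(im,ov)])
    cv2.imwrite(f"pics/{n}ov.png",cv2.resize(cr,None,fx=2.6,fy=2.6,interpolation=2))
E
```

```text
scene slate [[347, 164], [374, 179], [339, 215], [311, 198]] [[0.5640719247053877, -0.37485215911254477], [0.45636173352205445, -0.383700945501111], [0.4365215576458826, -0.17674191500404646], [0.5435451402127927, -0.16648847326215244]] cen [ 0.5001 -0.2754  0.011 ] sides [0.2094 0.1081 0.2079 0.1075]
roof hsv [ 78 124 130] [ 73 116 119]
roof 99.0 [[273, 172], [204, 232], [170, 207], [240, 153]] [[0.5787399087888244, -0.02213587564496322], [0.5461124313758307, 0.24886591184731122], [0.6693512166271298, 0.26142393849986667], [0.699579322892228, -0.007655186599231145]] sides [0.1217 0.273  0.1239 0.2708]
cap bbox 273 289 189 204 188
[0.4991 0.0273 0.2   ]
[0.4887 0.0388 0.217 ]
tin guess top [[0.483  0.1709 0.178 ]]
side slate [[305, 122], [332, 128], [321, 172], [292, 165]] [[0.571061222829348, -0.3761185112212343], [0.4663975769088377, -0.3905856331526322], [0.44021261026228337, -0.183205499809156], [0.5456118786471067, -0.16918819492571235]] cen [ 0.5058 -0.2798  0.011 ] sides [0.2085 0.1057 0.209  0.1063]
roof hsv [ 76 119 150] [ 76 114 155]
roof 104.0 [[232, 153], [269, 163], [242, 242], [206, 221]] [[0.6999819641641658, -0.01051594876176809], [0.5817612068698503, -0.02253585329052954], [0.549460666960859, 0.24412258832026063], [0.6668334988678435, 0.22743336061899538]] sides [0.2402 0.1188 0.2686 0.1186]
cap bbox 282 296 177 192 177
[0.4988 0.0238 0.2   ]
[0.4963 0.0339 0.217 ]
tin guess top [[0.4892 0.1681 0.178 ]]
```

View pics/sceneov.png

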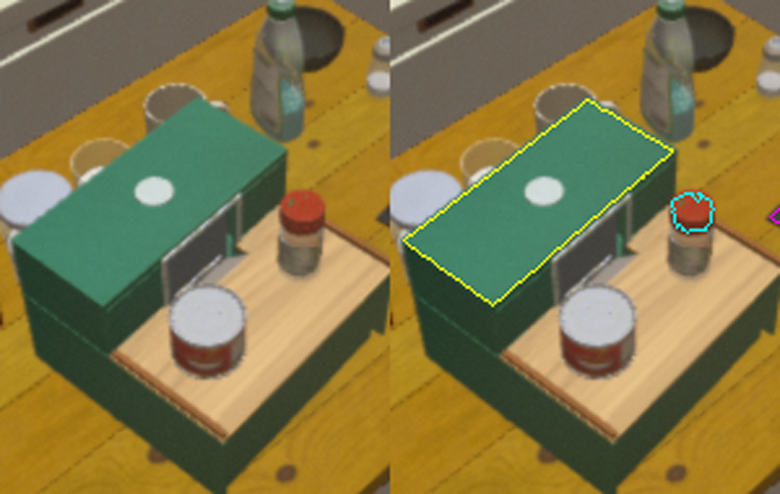

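The roof and cap contours fit: the roof sides measure 0.27 x 0.12 m as expected, and the slate 0.208 x 0.107 m. Estimates: box origin (0.564, 0.112) with yaw 0.12, jar about (0.497, 0.029), tin about (0.486, 0.170), slate centre (0.503, -0.278). Next I'll hover above the jar.

```bash
python3 -m crank '[[23.5,-23,-9,0,0,0,1],[23.5,-23,-9,0,0,0,1],[23.5,-23,-9,0,0,0,1],[23.5,-23,-9,0,0,0,1],[23.5,-23,-9,0,0,0,1],[23.5,-23,-9,0,0,0,1],[23.5,-23,-9,0,0,0,1],[23.5,-23,-9,0,0,0,1],[23.5,-23,-9,0,0,0,1],[23.5,-23,-9,0,0,0,1]]' 30
python3 -m crank '[[29,-29,0,0,0,0,1],[29,-29,0,0,0,0,1],[29,-29,0,0,0,0,1],[29,-29,0,0,0,0,1],[29,-29,0,0,0,0,1],[29,-29,0,0,0,0,1],[29,-29,0,0,0,0,1],[29,-29,0,0,0,0,1],[2,3,0,0,0,0.1,1],[0,0,0,0,0,0.1,1]]'
python3 -m crank '[[0,0,0,0,0,0.077,1],[0,0,0,0,0,0,1],[0,0,0,0,0,0,1],[0,0,0,0,0,0,1],[0,0,0,0,0,0,1],[0,0,0,0,0,0,1],[0,0,0,0,0,0,1],[0,0,0,0,0,0,1],[0,0,0,0,0,0,1],[0,0,0,0,0,0,1]]'
python3 - <<'E'
from h import *
o=ctrl.get_obs();im=get_image("wrist")[:,:,::-1].copy();np.savez("w1.npz",p=o["tool_pos"],r=o["tool_rot"],im=im)
print(o["tool_pos"],o["tool_rot"],o["contact_force"]);cv2.imwrite("pics/w1.png",im)
E
```

```text
t: 0.93
tool_pos: [0.3697, -0.2714, 0.3212]
tool_rot: [-3.079, -0.62, 0.0]
contact_force: [-0.1, -0.7, -0.3]
opening: 0.085
grip_force: 0.0
t: 1.77
tool_pos: [0.497, 0.031, 0.3204]
tool_rot: [-3.126, -0.31, 0.002]
contact_force: [-1.4, -0.7, 0.5]
opening: 0.0855
grip_force: 0.0
t: 2.6
tool_pos: [0.4967, 0.0286, 0.3213]
tool_rot: [3.136, 0.19, 0.0]
contact_force: [-0.2, 0.9, -0.0]
opening: 0.0854
grip_force: 0.0
[0.49667358 0.02860879 0.32134518] [3.13585197e+00 1.89650098e-01 1.01589482e-04] [-0.16441295  0.92999055 -0.00651871]
```

View pics/w1.png

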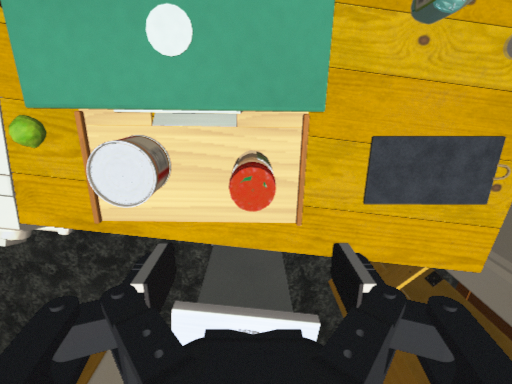

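The wrist view shows the cap top at about (252,187), the tin top at (129,170), the roof front edge from (26,107) to (325,111), and the slate from (366,135) to (500,205). I'll cast these to positions.

Run:
```python
from h import *
np.set_printoptions(precision=4,suppress=True)
d=np.load("w1.npz");im=d["im"];P=(d["p"],d["r"])
hsv=cv2.cvtColor(im,40).astype(int);H,s,V=hsv[...,0],hsv[...,1],hsv[...,2]
fr=cast("wrist",[[26,107],[325,111]],.2,P);yv=fr[0]-fr[1];L=np.linalg.norm(yv);yv/=L;yaw=np.arctan2(-yv[0],yv[1])
O=fr.mean(0);xv=np.array([yv[1],-yv[0],0]);print("front width",L,"yaw",yaw,"O",O)
def box(p):return np.dot(p-O,xv),np.dot(p-O,yv)
c=blob(((H<6)|(H>174))&(s>150)&(V>90),(252,187));el=cv2.fitEllipse(max(cv2.findContours(c,0,1)[0],key=len))
p=cast("wrist",el[0],.217,P)[0];e=cast("wrist",[[el[0][0]-el[1][0]/2,el[0][1]],[el[0][0]+el[1][0]/2,el[0][1]]],.217,P)
print("cap",el,p,"dia",np.linalg.norm(e[0]-e[1]),"box",box(p))
t=blob((s<50)&(V>120),(127,172));el=cv2.fitEllipse(cv2.convexHull(max(cv2.findContours(t,0,1)[0],key=len)))
p=cast("wrist",el[0],.178,P)[0];e=cast("wrist",[[el[0][0]-el[1][0]/2,el[0][1]],[el[0][0]+el[1][0]/2,el[0][1]]],.178,P)
print("tin",el,p,"dia",np.linalg.norm(e[0]-e[1]),"box",box(p))
q=quad(blob((V<95)&(s<100),(435,170)));p=cast("wrist",q,.011,P);print("slate",q.tolist(),p.mean(0),np.linalg.norm(p-np.roll(p,1,0),axis=1))
m=cast("wrist",[[153,113],[238,113],[153,125],[238,125]],.12,P);print("mouth/chute",[box(a) for a in m])
lips=cast("wrist",[[87,170],[303,170]],.13,P);print("lips inner y",[box(a)[1] for a in lips])
```

```text
front width 0.2771055289006172 yaw 0.10706237126093693 O [0.5634 0.108  0.2   ]
cap ((242.39413452148438, 188.85324096679688), (10.835214614868164, 12.54071044921875), 32.0750732421875) [0.499  0.0383 0.217 ] dia 0.01030047166858245 box (np.float64(-0.07150245406464971), np.float64(-0.06242163727365447))
tin ((121.16361236572266, 173.50091552734375), (63.70509719848633, 73.66655731201172), 126.30406951904297) [0.4883 0.1705 0.178 ] dia 0.06888315943555338 box (np.float64(-0.06793820000987903), np.float64(0.07010069981473838))
slate [[504, 137], [485, 203], [364, 202], [373, 137]] [ 0.5047 -0.2783  0.011 ] [0.2155 0.1157 0.2153 0.1138]
mouth/chute [(np.float64(-0.006572782141327524), np.float64(0.0498180773552734)), (np.float64(-0.005250517269634917), np.float64(-0.053470580254459464)), (np.float64(-0.020781769359075827), np.float64(0.05125305329547399)), (np.float64(-0.019442914772058475), np.float64(-0.05341099548036274))]
lips inner y [np.float64(0.13628516546578776), np.float64(-0.13550240469868538)]
```

The geometry agrees: mouth ±52 mm, lips ±136 mm, chute at x = -20. The cap mask was cut up by the label, so I use the cap centre (252,187) read by eye, which gives the jar at about (0.500, 0.029) — agreeing with the scene estimate. Tool needs +3 mm in x, then down 162 mm.

```bash
python3 -m crank '[[3,0,18,0,0,0,1],[0,0,18,0,0,0,1],[0,0,18,0,0,0,1],[0,0,18,0,0,0,1],[0,0,18,0,0,0,1],[0,0,18,0,0,0,1],[0,0,18,0,0,0,1],[0,0,18,0,0,0,1],[0,0,18,0,0,0,1],[0,0,0,0,0,0,1]]' 30
python3 -m crank '[[0,0,0,0,0,0,0.3],[0,0,0,0,0,0,0],[0,0,0,0,0,0,-0.3],[0,0,0,0,0,0,-0.6],[0,0,0,0,0,0,-1],[0,0,0,0,0,0,-1],[0,0,0,0,0,0,-1],[0,0,0,0,0,0,-1],[0,0,0,0,0,0,-1],[0,0,0,0,0,0,-1]]'
```

```text
t: 3.48
tool_pos: [0.497, 0.0293, 0.155]
tool_rot: [-3.135, -0.19, 0.012]
contact_force: [-0.8, -0.7, -0.9]
opening: 0.0851
grip_force: 0.0
t: 4.32
tool_pos: [0.5008, 0.0289, 0.1613]
tool_rot: [3.135, 0.19, 0.005]
contact_force: [-1.3, -0.6, 6.8]
opening: 0.0449
grip_force: 29.9
```

```bash
python3 -m crank '[[0,0,-10,0,0,0,-1],[0,0,-15,0,0,0,-1],[0,0,-20,0,0,0,-1],[0,0,-20,0,0,0,-1],[0,0,-15,0,0,0,-1],[-2,10,0,0,0,0,-1],[-2,20,0,0,0,0,-1],[-3,25,0,0,0,0,-1],[-3,25,0,0,0,0,-1],[-3,25,0,0,0,0,-1]]'
python3 -m crank '[[-3,25,0,0,0,0,-1],[-3,25,0,0,0,0,-1],[-3,25,0,0,0,0,-1],[-3,25,0,0,0,0,-1],[-3,25,0,0,0,0,-1],[-3,25,0,0,0,0,-1],[-2,25,0,0,0,0,-1],[-1,15,0,0,0,0,-1],[0,10,0,0,0,0,-1],[0,0,0,0,0,0,-1]]'
python3 - <<'E'
from h import *
o=ctrl.get_obs();print(o["tool_pos"],o["tool_rot"],o["opening"])
a=get_image("scene")[80:300,180:440,::-1];b=get_image("wrist")[:,:,::-1]
cv2.imwrite("pics/carry.png",np.hstack([cv2.resize(a,(400,338)),cv2.resize(b,(400,338),interpolation=3)]))
E
```

```text
t: 5.15
tool_pos: [0.4984, -0.0782, 0.2379]
tool_rot: [-3.135, -0.19, 0.003]
contact_force: [0.2, 0.0, 0.0]
opening: 0.0453
grip_force: 29.5
t: 5.98
tool_pos: [0.5022, -0.2792, 0.2384]
tool_rot: [-3.135, -0.186, 0.002]
contact_force: [-0.2, -0.5, -1.0]
opening: 0.0452
grip_force: 29.5
[ 0.50216884 -0.27923865  0.23837824] [-3.13529009e+00 -1.86423687e-01  1.86614820e-03] 0.04519134895979866
```

View pics/carry.png

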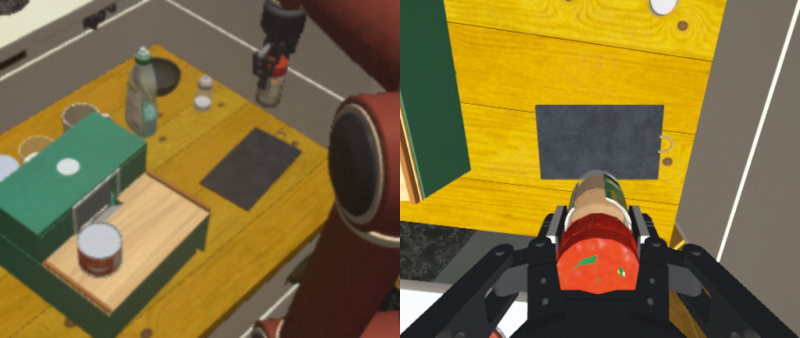

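The jar is held upright, between the fingers over the slate, with the tin untouched. Now I'll lower it.

```bash
python3 -m crank '[[0,0,15,0,0,0,-1],[0,0,25,0,0,0,-1],[0,0,25,0,0,0,-1],[0,0,25,0,0,0,-1],[0,0,25,0,0,0,-1],[0,0,25,0,0,0,-1],[0,0,18,0,0,0,-1],[0,0,12,0,0,0,-1],[0,0,8,0,0,0,-1],[0,0,3,0,0,0,-1]]'
python3 -m crank '[[0,0,1,0,0,0,-1],[0,0,1,0,0,0,-1],[0,0,1,0,0,0,-1],[0,0,0,0,0,0,-1],[0,0,0,0,0,0,-1],[0,0,0,0,0,0,-1],[0,0,0,0,0,0,-1],[0,0,0,0,0,0,-1],[0,0,0,0,0,0,-1],[0,0,0,0,0,0,-1]]'
```

```text
t: 6.92
tool_pos: [0.5024, -0.2768, 0.0573]
tool_rot: [-3.135, -0.191, 0.002]
contact_force: [-0.3, -0.4, -2.0]
opening: 0.0454
grip_force: 29.5
t: 7.75
tool_pos: [0.5026, -0.2778, 0.0553]
tool_rot: [-3.136, -0.19, 0.0]
contact_force: [0.3, 0.3, -1.1]
opening: 0.0451
grip_force: 29.5
```

```bash
python3 -m crank '[[0,0,1,0,0,0,-1],[0,0,1,0,0,0,-1],[0,0,0,0,0,0,-1],[0,0,0,0,0,0,-1],[0,0,0,0,0,0,-1],[0,0,0,0,0,0,-1],[0,0,0,0,0,0,-1],[0,0,0,0,0,0,-1],[0,0,0,0,0,0,-1],[0,0,0,0,0,0,-1]]'
```

```text
t: 8.58
tool_pos: [0.5027, -0.2779, 0.0533]
tool_rot: [3.136, 0.19, -0.0]
contact_force: [-0.2, -0.4, -2.1]
opening: 0.0447
grip_force: 29.5
```

```bash
python3 -m crank '[[0,0,1,0,0,0,-1],[0,0,0,0,0,0,-1],[0,0,1,0,0,0,-1],[0,0,0,0,0,0,-1],[0,0,0,0,0,0,-1],[0,0,0,0,0,0,-1],[0,0,0,0,0,0,-1],[0,0,0,0,0,0,-1],[0,0,0,0,0,0,-1],[0,0,0,0,0,0,-1]]'
```

```text
t: 9.42
tool_pos: [0.5029, -0.278, 0.0524]
tool_rot: [3.136, 0.19, 0.0]
contact_force: [-2.2, 1.7, 5.0]
opening: 0.0453
grip_force: 30.0
```

The jar is resting on the slate (5 N upward, at the predicted height). Release and back off straight up.

```bash
python3 -m crank '[[0,0,0,0,0,0,-0.1],[0,0,0,0,0,0,0],[0,0,0,0,0,0,0.2],[0,0,0,0,0,0,0.4],[0,0,0,0,0,0,0.7],[0,0,0,0,0,0,1],[0,0,0,0,0,0,1],[0,0,0,0,0,0,1],[0,0,0,0,0,0,1],[0,0,0,0,0,0,1]]'
python3 -m crank '[[0,0,-10,0,0,0,1],[0,0,-20,0,0,0,1],[0,0,-30,0,0,0,1],[0,0,-30,0,0,0,1],[0,0,-30,0,0,0,1],[0,0,-30,0,0,0,1],[0,0,-30,0,0,0,1],[0,0,-30,0,0,0,1],[0,0,-30,0,0,0,1],[0,0,0,0,0,0,1]]'
python3 - <<'E'
from h import *
o=ctrl.get_obs();b=get_image("wrist")[:,:,::-1];a=get_image("scene")[80:300,180:440,::-1]
cv2.imwrite("pics/placed.png",np.hstack([cv2.resize(a,(400,338)),cv2.resize(b,(400,338),interpolation=3)]))
print(o["tool_pos"],o["tool_rot"],o["opening"])
E
```

```text
t: 10.25
tool_pos: [0.5026, -0.2778, 0.0512]
tool_rot: [-3.136, -0.19, 0.0]
contact_force: [-0.4, -0.1, -0.0]
opening: 0.0854
grip_force: 0.0
t: 11.08
tool_pos: [0.505, -0.2795, 0.3008]
tool_rot: [3.127, 0.189, 0.016]
contact_force: [0.1, 0.9, 2.0]
opening: 0.0855
grip_force: 0.0
[ 0.50496043 -0.279471    0.30077996] [3.12706309 0.18918876 0.01646946] 0.08545239057084603
```

View pics/placed.png

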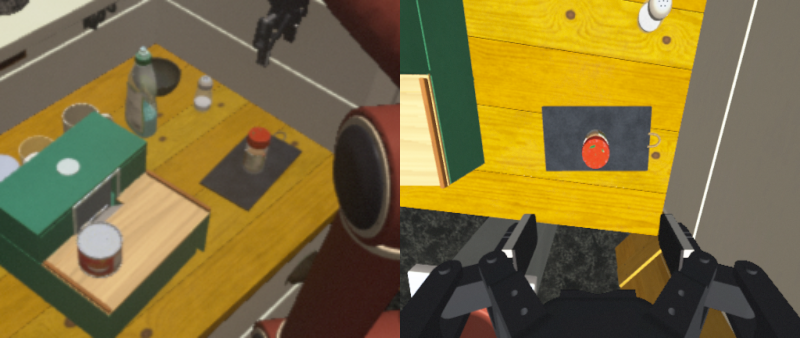

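The jar stands upright on the slate, well inside its edges, and the salt is undisturbed. Next I go to the left of the tin with the gripper turned a quarter turn, fingers half open as a fork, to push it sideways towards the middle of the mouth.

```bash
python3 -m crank '[[2.7,-20,0,0,0,0,1],[2.7,-36,0,0,0,0,1],[2.7,-36,0,0,0,0,1],[2.7,-36,0,0,0,0,1],[2.7,-36,0,0,0,0,1],[2.7,-36,0,0,0,0,1],[2.7,-36,0,0,0,0,1],[2.7,-36,0,0,0,0,1],[2.7,-36,0,0,0,0,1],[2.7,-36,0,0,0,0,1]]'
python3 -m crank '[[2.7,-36,0,0,0,0,0.18],[2.7,-36,0,0,0,0,0.18],[2.7,-36,0,0,0,0,0.18],[2.7,-36,0,0,0,0,0.18],[0,-14,0,0,0,0,0.18],[0,0,0,0,0,-0.12,0.18],[0,0,0,0,0,-0.12,0.18],[0,0,0,0,0,-0.12,0.18],[0,0,0,0,0,-0.12,0.18],[0,0,0,0,0,-0.12,0.18]]'
python3 -m crank '[[0,0,0,0,0,-0.12,0.18],[0,0,0,0,0,-0.12,0.18],[0,0,0,0,0,-0.12,0.18],[0,0,0,0,0,-0.12,0.18],[0,0,0,0,0,-0.12,0.18],[0,0,0,0,0,-0.12,0.18],[0,0,0,0,0,-0.12,0.18],[0,0,0,0,0,-0.12,0.18],[0,0,0,0,0,0,0.18],[0,0,0,0,0,0,0.18]]'
cat > where.py <<'E'
from h import *
o=ctrl.get_obs();R=Rn.from_rotvec(o["tool_rot"]).as_matrix();O=np.array([.5635,.109,0]);a=.113
B=np.array([[np.cos(a),np.sin(a),0],[-np.sin(a),np.cos(a),0],[0,0,1]])
np.set_printoptions(precision=4,suppress=True)
print("box frame",B@(o["tool_pos"]-O),"yaw rel box",np.arctan2(R[1,0],R[0,0])-a,"tilt",R[:,2],"open",o["opening"],"F",o["contact_force"],"t",o["t"])
E
python3 where.py
```

```text
t: 12.02
tool_pos: [0.4867, 0.0686, 0.2894]
tool_rot: [-3.136, -0.189, 0.005]
contact_force: [1.2, -0.3, -0.7]
opening: 0.0855
grip_force: 0.0
t: 12.85
tool_pos: [0.4787, 0.2249, 0.2891]
tool_rot: [-2.936, -1.117, 0.006]
contact_force: [-0.5, 0.2, 0.5]
opening: 0.0504
grip_force: 0.0
t: 13.68
tool_pos: [0.479, 0.2249, 0.2897]
tool_rot: [-2.099, -2.336, 0.004]
contact_force: [0.5, -0.1, 0.8]
opening: 0.0504
grip_force: 0.0
box frame [-0.0709  0.1246  0.2897] yaw rel box 1.564786070143012 tilt [-0.0025 -0.0008 -1.    ] open 0.050415879849719916 F [ 0.4717 -0.0617  0.8346] t 13.6833
```

```bash
python3 -m crank '[[0,3,20,0,0,0,0.18],[0,0,20,0,0,0,0.18],[0,0,20,0,0,0,0.18],[0,0,20,0,0,0,0.18],[0,0,20,0,0,0,0.18],[0,0,20,0,0,0,0.18],[0,0,16,0,0,0,0.18],[0,0,11,0,0,0,0.18],[0,0,5,0,0,0,0.18],[0,0,0,0,0,0,0.18]]' && python3 where.py
python3 -m crank '[[-2,0,0,0,0,0,0.18],[-4,0,0,0,0,0,0.18],[-5,0,0,0,0,0,0.18],[-5,0,0,0,0,0,0.18],[-5,0,0,0,0,0,0.18],[-5,0,0,0,0,0,0.18],[-5,0,0,0,0,0,0.18],[-5,0,0,0,0,0,0.18],[-5,0,0,0,0,0,0.18],[-5,0,0,0,0,0,0.18]]' && python3 where.py
python3 -m crank '[[-5,0,0,0,0,0,0.18],[-5,0,0,0,0,0,0.18],[-5,0,0,0,0,0,0.18],[-5,0,0,0,0,0,0.18],[-5,0,0,0,0,0,0.18],[-5,0,0,0,0,0,0.18],[-4,0,0,0,0,0,0.18],[-3,0,0,0,0,0,0.18],[-2,0,0,0,0,0,0.18],[-1,0,0,0,0,0,0.18]]' && python3 where.py
```

```text
t: 14.52
tool_pos: [0.4817, 0.2251, 0.1377]
tool_rot: [-2.096, -2.338, 0.004]
contact_force: [0.1, -0.1, 0.6]
opening: 0.0504
grip_force: 0.0
box frame [-0.0682  0.1246  0.1377] yaw rel box 1.566740544628286 tilt [-0.0028 -0.0009 -1.    ] open 0.05043115620624372 F [ 0.0946 -0.0537  0.6183] t 14.5167
t: 15.35
tool_pos: [0.4879, 0.1792, 0.1396]
tool_rot: [2.096, 2.34, 0.001]
contact_force: [-0.3, 2.0, 1.7]
opening: 0.0505
grip_force: 1.1
box frame [-0.0672  0.0783  0.1396] yaw rel box 1.5677428372170144 tilt [ 0.0004  0.0003 -1.    ] open 0.050468811708024815 F [-0.3352  2.0009  1.7242] t 15.35
t: 16.18
tool_pos: [0.4921, 0.1396, 0.1393]
tool_rot: [-2.096, -2.34, 0.0]
contact_force: [-0.7, 1.8, 1.6]
opening: 0.0504
grip_force: 1.2
box frame [-0.0675  0.0385  0.1393] yaw rel box 1.5675137200857552 tilt [-0.0001  0.     -1.    ] open 0.050440482222685226 F [-0.6679  1.8465  1.6172] t 16.1833
```

```bash
python3 -m crank '[[10,0,0,0,0,0,0.18],[5,0,0,0,0,0,0.18],[0,0,-25,0,0,0,0.18],[0,0,-25,0,0,0,0.18],[0,0,-30,0,0,0,0.18],[0,0,-30,0,0,0,0.18],[0,0,-30,0,0,0,0.18],[0,0,-20,0,0,0,0.18],[-10,-13,0,0,0,0,0.18],[-15,-14,0,0,0,0,0.18]]'
python3 -m crank '[[-15,-13,0,0,0,0,0.18],[-13,-13,0,0,0,0,0.18],[0,0,0,0,0,0.12,0.18],[0,0,0,0,0,0.12,0.18],[0,0,0,0,0,0.12,0.18],[0,0,0,0,0,0.12,0.18],[0,0,0,0,0,0.12,0.18],[0,0,0,0,0,0.12,0.18],[0,0,0,0,0,0.12,0.18],[0,0,0,0,0,0.12,0.18]]'
python3 -m crank '[[0,0,0,0,0,0.12,0.18],[0,0,0,0,0,0.12,0.18],[0,0,0,0,0,0.12,0.18],[0,0,0,0,0,0.12,0.18],[0,0,0,0,0,0.12,0.18],[0,0,0,0,0,0,0.18],[0,0,0,0,0,0,0.18],[0,0,0,0,0,0,0.18],[0,0,0,0,0,0,0.18],[0,0,0,0,0,0,0.18]]'
python3 where.py
python3 - <<'E'
from h import *
o=ctrl.get_obs();im=get_image("wrist")[:,:,::-1].copy();np.savez("w2.npz",p=o["tool_pos"],r=o["tool_rot"],im=im);cv2.imwrite("pics/w2.png",im)
E
```

```text
t: 17.02
tool_pos: [0.4668, 0.1281, 0.3012]
tool_rot: [2.092, 2.341, 0.003]
contact_force: [0.1, -0.4, -0.1]
opening: 0.0506
grip_force: 0.0
t: 17.85
tool_pos: [0.4433, 0.0968, 0.2988]
tool_rot: [2.942, 1.1, -0.002]
contact_force: [0.4, 1.2, 0.1]
opening: 0.0502
grip_force: 0.0
t: 18.68
tool_pos: [0.4436, 0.0964, 0.2993]
tool_rot: [3.136, 0.192, -0.0]
contact_force: [0.1, -0.0, 0.2]
opening: 0.0504
grip_force: 0.0
box frame [-0.1206  0.001   0.2993] yaw rel box 0.009058932399802697 tilt [-0.0001 -0.0001 -1.    ] open 0.05035410548333559 F [ 0.1141 -0.0008  0.2314] t 18.6833
```

View pics/w2.png

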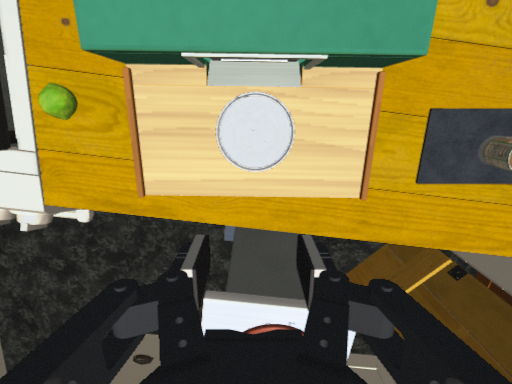

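The tin top is centred at (255,131), straight in front of the chute (207–302, rows 61–86). I'll check how far off the mouth's middle it is.

Run:
```python
from h import *
np.set_printoptions(precision=4,suppress=True)
d=np.load("w2.npz");P=(d["p"],d["r"]);R=Rn.from_rotvec(P[1]).as_matrix()
for n,uv,z in(("tin",[255,131],.178),("chute edge L",[207,86],.12),("chute edge R",[302,86],.12),("roof L",[85,50],.2),("roof R",[428,54],.2),("lipL",[140,170],.13),("lipR",[368,170],.13)):
    w=cast("wrist",uv,z,P)[0];print(n,w,"tool xy rel TCP mm",((w-P[0])@R)[:2]*1000)
```

```text
tin [0.4992 0.1005 0.178 ] tool xy rel TCP mm [55.7285  2.6487]
chute edge L [0.5358 0.1581 0.12  ] tool xy rel TCP mm [ 99.1082 -49.9843]
chute edge R [0.5485 0.0539 0.12  ] tool xy rel TCP mm [99.0114 54.9323]
roof L [0.5476 0.2435 0.2   ] tool xy rel TCP mm [ 121.2322 -133.3332]
roof R [ 0.578  -0.0293  0.2   ] tool xy rel TCP mm [118.1061 141.12  ]
lipL [0.434  0.2282 0.13  ] tool xy rel TCP mm [   6.5484 -132.0303]
lipR [ 0.4663 -0.0377  0.13  ] tool xy rel TCP mm [  6.28   135.8757]
```

The tin is in line with the chute middle (2.6 mm against 2.5 mm) and the box alignment is good. Shift +2.5 mm in y, descend, then push 105 mm forward.

```bash
python3 -m crank '[[0,2.5,20,0,0,0,0.18],[0,0,20,0,0,0,0.18],[0,0,20,0,0,0,0.18],[0,0,20,0,0,0,0.18],[0,0,20,0,0,0,0.18],[0,0,20,0,0,0,0.18],[0,0,18,0,0,0,0.18],[0,0,11,0,0,0,0.18],[0,0,5,0,0,0,0.18],[0,0,0,0,0,0,0.18]]' && python3 where.py
python3 -m crank '[[2,0,0,0,0,0,0.18],[4,0,0,0,0,0,0.18],[5,0,0,0,0,0,0.18],[5,0,0,0,0,0,0.18],[5,0,0,0,0,0,0.18],[5,0,0,0,0,0,0.18],[5,0,0,0,0,0,0.18],[5,0,0,0,0,0,0.18],[5,0,0,0,0,0,0.18],[5,0,0,0,0,0,0.18]]' && python3 where.py
python3 -m crank '[[5,0,0,0,0,0,0.18],[5,0,0,0,0,0,0.18],[5,0,0,0,0,0,0.18],[5,0,0,0,0,0,0.18],[5,0,0,0,0,0,0.18],[5,0,0,0,0,0,0.18],[5,0,0,0,0,0,0.18],[3,0,0,0,0,0,0.18],[2,0,0,0,0,0,0.18],[0,0,0,0,0,0,0.18]]' && python3 where.py
```

```text
t: 19.57
tool_pos: [0.4433, 0.0938, 0.1442]
tool_rot: [-3.136, -0.19, 0.003]
contact_force: [-0.7, -0.4, -0.5]
opening: 0.0506
grip_force: 0.0
box frame [-0.1212 -0.0016  0.1442] yaw rel box 0.007984212871530796 tilt [-0.0022 -0.0001 -1.    ] open 0.05062469097571777 F [-0.7436 -0.3805 -0.4962] t 19.5667
t: 20.4
tool_pos: [0.4901, 0.0994, 0.1453]
tool_rot: [3.136, 0.19, -0.0]
contact_force: [-1.2, -0.3, 1.2]
opening: 0.0504
grip_force: 1.2
box frame [-0.074  -0.0012  0.1453] yaw rel box 0.007791425357006554 tilt [-0.0001 -0.0001 -1.    ] open 0.05037128344074579 F [-1.2059 -0.2917  1.1738] t 20.4
t: 21.23
tool_pos: [0.5297, 0.1042, 0.1451]
tool_rot: [-3.136, -0.19, -0.0]
contact_force: [0.4, 0.4, 0.1]
opening: 0.0507
grip_force: 0.0
box frame [-0.0342 -0.0009  0.1451] yaw rel box 0.007764202483082627 tilt [ 0.0001  0.     -1.    ] open 0.050727412584233335 F [0.4335 0.4064 0.1048] t 21.2333
```

```bash
python3 -m crank '[[3,0,0,0,0,0,0.18],[3,0,0,0,0,0,0.18],[3,0,0,0,0,0,0.18],[3,0,0,0,0,0,0.18],[3,0,0,0,0,0,0.18],[3,0,0,0,0,0,0.18],[2,0,0,0,0,0,0.18],[0,0,0,0,0,0,0.18],[0,0,0,0,0,0,0.18],[0,0,0,0,0,0,0.18]]' && python3 where.py
python3 -m crank '[[-10,0,0,0,0,0,0.18],[-25,0,0,0,0,0,0.18],[-25,0,0,0,0,0,0.18],[-25,0,0,0,0,0,0.18],[-15,0,-10,0,0,0,0.18],[0,0,-30,0,0,0,0.18],[0,0,-40,0,0,0,0.18],[0,0,-40,0,0,0,0.18],[0,0,-30,0,0,0,0.18],[0,0,0,0,0,0,0.18]]' && python3 where.py
python3 - <<'E'
from h import *
b=get_image("wrist")[:,:,::-1];a=get_image("scene")[80:300,180:440,::-1]
cv2.imwrite("pics/end.png",np.hstack([cv2.resize(a,(400,338)),cv2.resize(b,(400,338),interpolation=3)]))
E
```

```text
t: 22.07
tool_pos: [0.5479, 0.1064, 0.1447]
tool_rot: [3.136, 0.189, -0.006]
contact_force: [-4.3, -1.0, 1.5]
opening: 0.0501
grip_force: 0.0
box frame [-0.0158 -0.0008  0.1447] yaw rel box 0.007182655964810172 tilt [-0.0039 -0.0006 -1.    ] open 0.05014741172959166 F [-4.3088 -1.0467  1.4503] t 22.0667
t: 22.9
tool_pos: [0.4525, 0.0947, 0.3041]
tool_rot: [3.136, 0.19, 0.023]
contact_force: [0.9, -0.2, 0.8]
opening: 0.0503
grip_force: 0.0
box frame [-0.1119 -0.0017  0.3041] yaw rel box 0.008070138567106408 tilt [ 0.0145  0.0007 -0.9999] open 0.05026488265794971 F [ 0.9111 -0.2213  0.8343] t 22.9
```

View pics/end.png

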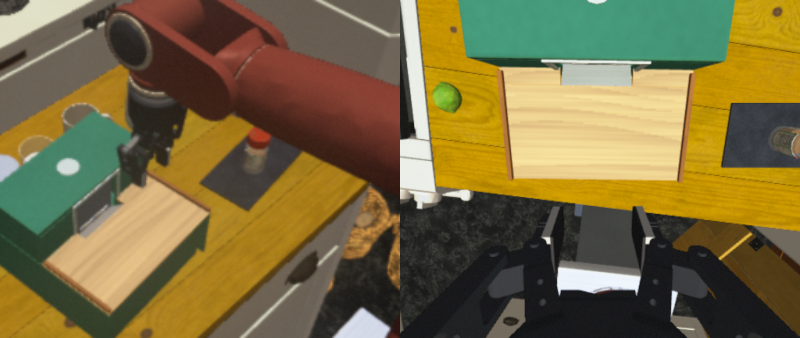

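The shelf is empty and the flap looks hung down. The jar still stands on the slate. I'll let things settle and compare the flap region with the first picture before handing in.

```bash
python3 -m crank '[[0,0,0,0,0,0,0.18],[0,0,0,0,0,0,0.18],[0,0,0,0,0,0,0.18],[0,0,0,0,0,0,0.18],[0,0,0,0,0,0,0.18],[0,0,0,0,0,0,0.18],[0,0,0,0,0,0,0.18],[0,0,0,0,0,0,0.18],[0,0,0,0,0,0,0.18],[0,0,0,0,0,0,0.18]]' >/dev/null
python3 - <<'E'
from h import *
a=cv2.imread("pics/scene0.png");b=get_image("scene")[:,:,::-1]
sl=np.s_[195:230,228:258]
print("flap diff mean",cv2.absdiff(a,b)[sl].mean())
cv2.imwrite("pics/flap.png",cv2.resize(np.hstack([x[180:250,210:280] for x in(a,b)]),None,fx=5,fy=5))
E
```

```text
flap diff mean 5.208888888888889
```

View pics/flap.png

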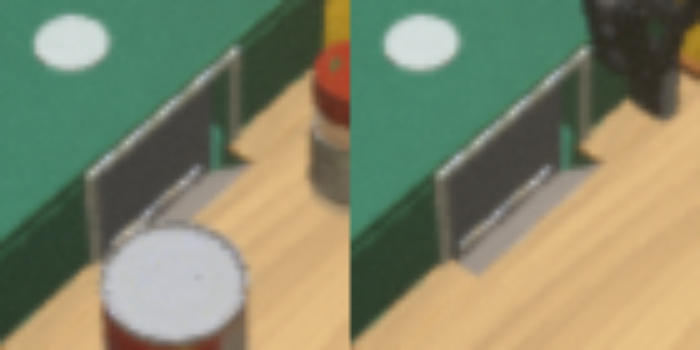

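The flap hangs exactly as at the start, so it is closed, and the tin is gone from the shelf.

```bash
python3 -c "
from station import ctrl
print(ctrl.finish_job())"
```

```text
the job is handed in; nothing more can be done
None
```

I handed the job in: the jar stands upright on the slate, the tin was slid through the flap, and the flap hangs closed in the pictures; the tin's rest inside the box was not visible to the cameras, and no verdict was returned.

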